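# Rearrange four bottles on their risers so that the caps come level

## Task

Every one of the four bottles stands on the wrong riser: rearrange them so that the tallest bottle stands on the lowest riser, the second tallest on the second lowest, and so on to the shortest bottle on the highest riser, which brings all four caps level. Stand each bottle upright and centred on its riser; the cork mat is free for setting a bottle down on the way. Tip no bottle over, and leave the small glass beaker where it stands.

Things in the scene. Friction and masses are not known exactly. Their poses are not given: they have to be found in the camera images.
- reagent_bottle_center (a point): white plastic bottle with a blue screw cap and a blue-and-white label; the tallest bottle. Upright, round, 62 mm across, 137 mm high; z along its axis, up. The point lies on the axis half-way up (68.5 mm above its flat underside). Grip it by its body, at about this point or up to 10 mm above. At the start it stands on a wrong riser.
- white_cap_bottle_center (a point): plain slim translucent white plastic bottle with a white cap, no label; the second tallest. Upright, round, 50 mm across, 123 mm high; z along its axis, up. The point lies on the axis half-way up (61.5 mm above its flat underside). Grip it by its body, at about this point or up to 10 mm above. At the start it stands on a wrong riser.
- amber_bottle_center (a point): dark brown bottle with a blue cap, no label; the second shortest. Upright, round, 56 mm across, 109 mm high; z along its axis, up. The point lies on the axis half-way up (54.5 mm above its flat underside). Grip it by its body, at about this point or up to 10 mm above. At the start it stands on a wrong riser.
- amber_vial_center (a point): small dark brown bottle with a white cap and a red-and-white label; the shortest. Upright, round, 42 mm across, 87 mm high; z along its axis, up. The point lies on the axis half-way up (43.5 mm above its flat underside). Grip it by its body, at about this point or up to 10 mm above. At the start it stands on a wrong riser.
- riser_lowest_top (a point): round bottle riser, lowest of the four: aluminium with a flat grey plastic top inlay, fixed to the worktop, 84 mm across, top 12 mm above the worktop. The point is the centre of its top face; z up. At the start a wrong bottle stands on it.
- riser_low_top (a point): round bottle riser, second lowest: aluminium with a flat grey plastic top inlay, fixed to the worktop, 84 mm across, top 26 mm above the worktop. The point is the centre of its top face; z up. At the start a wrong bottle stands on it.
- riser_high_top (a point): round bottle riser, second highest: aluminium with a flat grey plastic top inlay, fixed to the worktop, 84 mm across, top 40 mm above the worktop. The point is the centre of its top face; z up. At the start a wrong bottle stands on it.
- riser_highest_top (a point): round bottle riser, highest of the four: aluminium with a flat grey plastic top inlay, fixed to the worktop, 84 mm across, top 62 mm above the worktop. The point is the centre of its top face; z up. At the start a wrong bottle stands on it.
- cork_mat_top (a point): square brown cork mat, 100 x 100 mm, 4 mm thick, fixed flat on the worktop and empty at the start: a free spot where a bottle can stand for a while. The point is the centre of its top face, 4 mm above the worktop; z up.
- beaker_100_center (a point): small empty glass beaker, 54 mm across, 70 mm high, standing loose on the worktop as a bystander; the point lies on its axis half-way up; z up.
There are look-alikes about, which are no part of the job. Leave any green or pink look-alike of the part that bears white_cap_bottle_center alone.

How it is judged:
By the outcome, as a careful person would: the job done as asked, in the order asked, and still so for the second after the job is handed in, with the robot touching nothing.
It also fails if it takes over 120 s, if anything falls off the work surface, if the arm or the gripper's body presses on something with over 40 N, if the wrist force passes 120 N, or if a joint passes its speed limit or range.

## Robot

A 6-joint arm with a two-finger parallel gripper is mounted at the origin on a cart in front of the work surface, level with it; the furniture and walls round the work are solid. World frame = base frame: x ahead of the robot, y to its left, z up, the work surface at z = 0. Lengths are in m, angles in rad, forces in N, time in s.
With the tool pointing down it reaches from about 0.375 to 0.975 m from the base axis. Payload 3.8 kg.
Tool frame: the origin (TCP) lies between the finger pads; the fingertips stand 17 mm ahead of it and the grasp point (between the pads) lies 2 mm behind it; z points along the fingers, y is the line along which they close (so a half turn about z gives the same grasp; the last joint's range is limited). The gripper opens to 85 mm and grips with 20 to 120 N. Pads are 22 mm wide; open, the fingers measure 114 mm over their backs; the gripper's body (76 mm by 85 mm) begins 54 mm behind the grasp point. The pads swing forward as they close: fully open they stand 13 mm farther back than shut.
Start: joints at [-1.386, 0.264, 1.604, -0, 1.274, -0.037], TCP at [0.148, -0.658, 0.248] pointing down, gripper open.
Joint ranges: [-2.63, 2.63], [-0.94, 2.18], [0.31, 2.57], [-1.31, 4.45], [0, 2.66], [-2.55, 2.55]. Speed limits (rad/s): [2.57, 2.57, 3.14, 3.14, 3.14, 3.14].

## Interface

Orientations are given as a rotation vector (axis times angle).
In Python, from workcell import bot gives the robot as it stands.
- The arm moves only by the tool play_rows, never from a script. Its argument "steps" is one flat list of numbers, 4 for each row, row after row: the shift along the tool's x, y, z in m, then the turn about the tool's z in rad. A call has 1 to 10 rows; each row is the pose to reach, as a shift and turn from the pose commanded when the call began, along the tool's axes at that moment; what a row does not reach only later rows make up. A row lasts 1/8 s, in which the tool goes at most 62.5 mm and 10.7 degrees, less where a joint would pass 70% of its speed; a pose out of reach is approached as far as the arm can. A call with a gripper value outside its range is refused whole. "jaw" is the closure in counts, from 0 (fully open) to 255 (shut), set as the call begins (left out, the last holds). The fingers move at their own pace and stop on an object; "grip_force" is the grip in N (left out, the last holds). Time passes only in rows, so rows that repeat a pose let the fingers close. It gives the time, the measured TCP pose, the force, the opening and the grip force at its end, in the units of the state.
- bot.read_state(): the state, without advancing time (a new reading comes with each control period).
- bot.read_camera(name): name is "scene" or "top" or "wrist"; returns a dict with "pixels" (384x512x3 uint8, blue, green, red), "mtx" (3x3 intrinsics, pixels), "R" (3x3) and "t" (3): a world point X has camera coordinates R X + t. Camera axes: x right, y down, z forward; pixel columns grow to the right and rows downward; lengths in m; the calibration is good to about 2 mm. A picture is of the moment at which its call begins. There is no depth.
- bot.finish_job(): hands the job in; it is judged then, once.
The state is a dict: "time": time; "q": joint angles; "joint_vel": joint speeds; "joint_torque": joint torques, N m; "tool_pos": TCP position; "tcp_rot": TCP orientation; "wrist_force": force on the tool from outside, world axes, zero at the start; "torque": the same for the moment, N m; "width": opening from 0.0 (shut) to 1.0 (fully open); "grip_force": force on a finger pad.
Only numpy, scipy, OpenCV 4.12 (cv2) and the standard library are available. Lean on these libraries where they do the work, as an engineer would, in place of code of your own. Each camera call takes 0.05 s, during which the arm holds its last target. There are 200 camera calls.

## Working session

There is one attempt and no reset: what is moved stays moved. The work goes in short steps, Python scripts to look and compute and a tool call to move; the robot and the scene stay as the last step left them, time stands still between calls to the robot, and variables do not carry over. Pictures are saved under pics/ and viewed, at most 14 in all, crops included, and the job is handed in when it is done.

Besides the shell and the picture viewer there is one more tool, called as name(argument=value, ...) on one line, values as JSON. play_rows: Moves the arm, as the interface text tells. Its arguments: {"type":"object","properties":{"steps":{"type":"array"},"jaw":{"type":"number"},"grip_force":{"type":"number"}},"required":["steps"]}

```bash
mkdir -p pics
python3 - <<'E'
from workcell import bot
import cv2,numpy as np,pickle
s=bot.read_state();print({k:np.round(v,3).tolist() for k,v in s.items()})
d={}
for n in("scene","top"):
    c=bot.read_camera(n);d[n]=c;cv2.imwrite(f"pics/{n}0.png",c["pixels"])
    R,t=np.array(c["R"]),np.array(c["t"]);print(n,np.round(-R.T@t,3),np.round(R,2).tolist(),np.round(c["mtx"],1).tolist())
pickle.dump(d,open("c0.pkl","wb"))
E
```

```text
{'time': 0.0, 'q': [-1.386, 0.265, 1.605, -0.0, 1.274, -0.037], 'joint_vel': [0.002, 0.002, 0.0, 0.001, -0.001, 0.002], 'joint_torque': [-0.0, -51.511, -36.732, -0.001, 0.013, 0.0], 'tool_pos': [0.148, -0.658, 0.247], 'tcp_rot': [-3.12, -0.347, 0.0], 'wrist_force': [-0.907, -0.307, -0.378], 'torque': [-0.003, 0.065, -0.008], 'grip_force': 0.0, 'width': 0.998}
scene [-0.047  0.501  0.692] [[-0.46, -0.89, 0.02], [-0.63, 0.31, -0.72], [0.63, -0.34, -0.7]] [[379.6, 0.0, 248.5], [0.0, 379.6, 187.9], [0.0, 0.0, 1.0]]
top [0.36  0.221 1.128] [[-0.0, -1.0, 0.0], [-0.99, -0.0, -0.1], [0.1, -0.0, -0.99]] [[494.4, 0.0, 263.3], [0.0, 494.4, 195.9], [0.0, 0.0, 1.0]]
```

View pics/scene0.png

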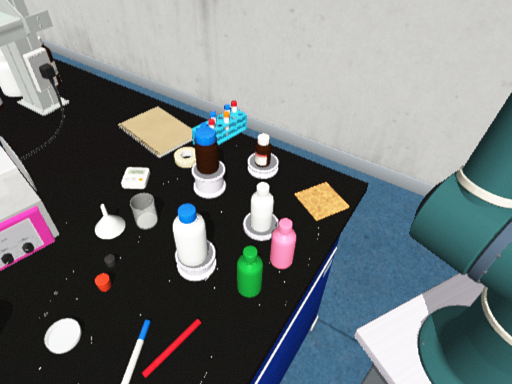

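View pics/top0.png

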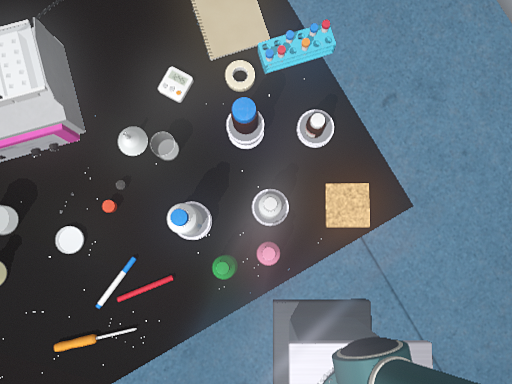

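The four risers carry amber (top 245,130), vial (316,128), white-cap (270,207) and reagent (189,220). The look-alikes are green (224,267) and pink (268,254); the plain white one at (270,207) is the one meant because it has a white body and cap. I'll enlarge this to confirm.

Run:
```python
import cv2,numpy as np,pickle
d=pickle.load(open("c0.pkl","rb"))
a=d["top"]["pixels"][80:290,155:385];b=d["scene"]["pixels"][110:310,160:360]
a=cv2.resize(a,None,fx=3.4,fy=2.8*3.4/2.8*0.8403,interpolation=cv2.INTER_CUBIC) if 0 else cv2.resize(a,(782//1,714)[:2],interpolation=cv2.INTER_CUBIC)
a=cv2.resize(d["top"]["pixels"][90:240,160:360],(800,600),interpolation=cv2.INTER_CUBIC)
b=cv2.resize(b,(600,600),interpolation=cv2.INTER_CUBIC)
cv2.imwrite("pics/ct.png",a);cv2.imwrite("pics/cs.png",b)
```

```text
(no output)
```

View pics/ct.png

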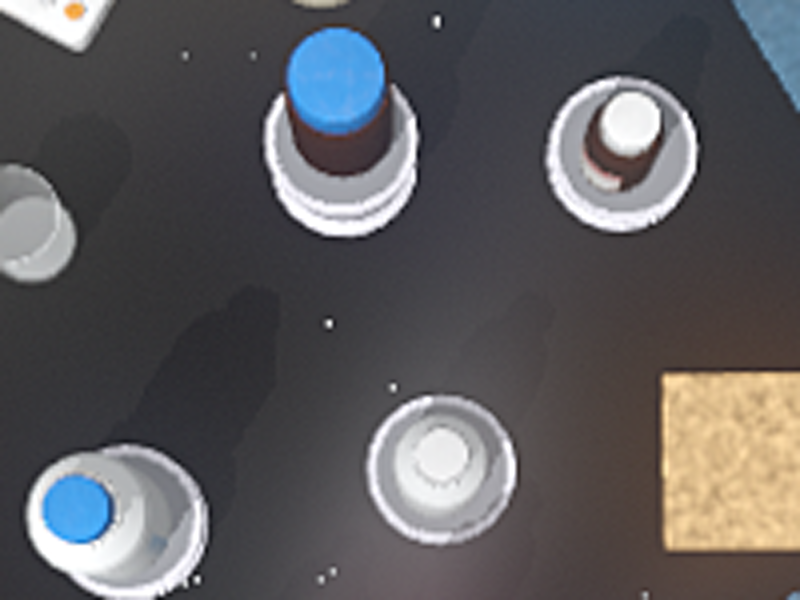

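View pics/cs.png

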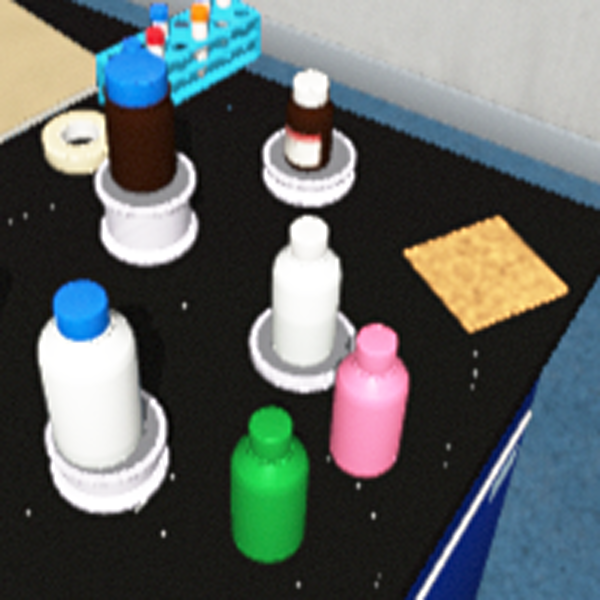

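The crops confirm it: amber is on the tallest riser, reagent on the second, vial on a lower one, and white-cap on the lowest. The pink and green bottles are separate and stay put. Next I'll triangulate the caps and rims.

```bash
cat > h.py <<'E'
import numpy as np,cv2
def ray(c,p):
    R,t=np.array(c["R"]),np.array(c["t"]);d=R.T@np.linalg.solve(np.array(c["mtx"]),[p[0],p[1],1.]);return -R.T@t,d
def plane(c,p,z):
    o,d=ray(c,p);return o+d*(z-o[2])/d[2]
def proj(c,X):
    x=np.array(c["mtx"])@(np.array(c["R"])@X+np.array(c["t"]));return x[:2]/x[2]
def tri(c1,p1,c2,p2):
    o1,d1=ray(c1,p1);o2,d2=ray(c2,p2);A=np.stack([d1,-d2],1);s=np.linalg.lstsq(A,o2-o1,rcond=None)[0]
    a,b=o1+s[0]*d1,o2+s[1]*d2;return (a+b)/2,np.linalg.norm(a-b)
E
python3 - <<'E'
from h import *;import pickle
d=pickle.load(open("c0.pkl","rb"));T,S=d["top"],d["scene"]
ct=lambda x,y:(x/4+160-.375,y/4+90-.375); cs=lambda x,y:(x/3+160-.33,y/3+110-.33)
caps=dict(reagent=((77,509),(81,295),.137,.040),white=((441,455),(309,226),.123,.012),amber=((336,78),(136,63),.109,.062),vial=((632,118),(311,79),.087,.026))
rim=dict(reagent=(131.5,520),white=(442,468),amber=(342.5,138),vial=(622,151))
for k,(a,b,h,r) in caps.items():
    X,e=tri(T,ct(*a),S,cs(*b))
    print(k,np.round(X,3),"err",round(e,4),"riser~",round(X[2]-h,3),"top-cam xy",np.round(plane(T,ct(*a),h+r)[:2],4),"scene xy",np.round(plane(S,cs(*b),h+r)[:2],4),"rim xy",np.round(plane(T,ct(*rim[k]),r)[:2],4))
hsv=cv2.cvtColor(T["pixels"],cv2.COLOR_BGR2HSV);m=cv2.inRange(hsv,(10,60,120),(30,255,255))
n,l,st,ce=cv2.connectedComponentsWithStats(m);i=max((i for i in range(1,n)if st[i][0]>300 and st[i][1]>150),key=lambda i:st[i][4]);print("mat",st[i],np.round(plane(T,ce[i],.004),4))
for n,p in dict(pink=(268,254),green=(224,267),beaker=(164,146),rack=(297,45),tape=(240,75)).items(): print(n,np.round(plane(T,p,.05),3))
E
```

```text
reagent [0.419 0.379 0.181] err 0.0016 riser~ 0.044 top-cam xy [0.4189 0.3787] scene xy [0.4231 0.3785] rim xy [0.4213 0.3714]
white [0.449 0.203 0.139] err 0.0006 riser~ 0.016 top-cam xy [0.4487 0.2028] scene xy [0.4525 0.2011] rim xy [0.4523 0.2   ]
amber [0.632 0.255 0.177] err 0.0009 riser~ 0.068 top-cam xy [0.6331 0.2552] scene xy [0.6393 0.2531] rim xy [0.6303 0.2553]
vial [0.628 0.102 0.114] err 0.0001 riser~ 0.027 top-cam xy [0.6282 0.1018] scene xy [0.6296 0.1011] rim xy [0.632  0.0975]
mat [ 325  183   45   45 1987] [0.4567 0.0241 0.004 ]
pink [0.346 0.206 0.05 ]
green [0.318 0.301 0.05 ]
beaker [0.584 0.435 0.05 ]
rack [0.816 0.139 0.05 ]
tape [0.746 0.268 0.05 ]
```

Riser heights match the expected 12/26/40/62 mm, and positions fall within reach. The four bottles form one cycle:

1. white → mat
2. reagent → lowest
3. amber → high
4. vial → highest
5. white → low

First I'll square the tool and approach.

play_rows(steps=[0.37,-0.275,-0.03,0.2216,0.37,-0.275,-0.03,0.2216,0.37,-0.275,-0.03,0.2216,0.37,-0.275,-0.03,0.2216,0.37,-0.275,-0.03,0.2216,0.37,-0.275,-0.03,0.2216,0.37,-0.275,-0.03,0.2216,0.37,-0.275,-0.03,0.2216,0.37,-0.275,-0.03,0.2216], jaw=0, grip_force=40)

```text
time: 1.23
tool_pos: [0.4498, -0.3072, 0.278]
tcp_rot: [-3.141, -0.006, 0.001]
wrist_force: [-0.9, -1.7, -0.6]
width: 1.0
grip_force: 0.0
```

play_rows(steps=[0.001,-0.509,0,0,0.001,-0.509,0,0,0.001,-0.509,0,0,0.001,-0.509,0,0,0.001,-0.509,0,0,0.001,-0.509,0,0,0.001,-0.509,0,0,0.001,-0.509,0,0,0.001,-0.509,0,0,0.001,-0.509,0,0])

```text
time: 2.48
tool_pos: [0.4498, 0.1995, 0.2777]
tcp_rot: [3.14, 0.001, -0.001]
wrist_force: [-0.2, -0.7, -0.5]
width: 1.001
grip_force: 0.0
```

Run:
```python
from workcell import bot
from h import *;import pickle
s=bot.read_state();print(np.round(s["q"],3),np.round(s["tool_pos"],4),np.round(s["tcp_rot"],4))
c=bot.read_camera("wrist");cv2.imwrite("pics/w1.png",c["pixels"]);pickle.dump(c,open("w1.pkl","wb"))
R,t=np.array(c["R"]),np.array(c["t"]);print(np.round(-R.T@t,3),np.round(R,2).tolist(),proj(c,np.array([.45,.202,.135])))
```

```text
[ 3.670e-01 -1.040e-01  1.946e+00 -1.000e-03  1.302e+00  1.938e+00] [0.4498 0.1995 0.2777] [ 3.1402e+00  1.5000e-03 -1.4000e-03]
[0.526 0.2   0.402] [[0.0, -1.0, 0.0], [-0.95, -0.0, 0.3], [-0.3, -0.0, -0.95]] [253.27092918 187.74517347]
```

View pics/w1.png

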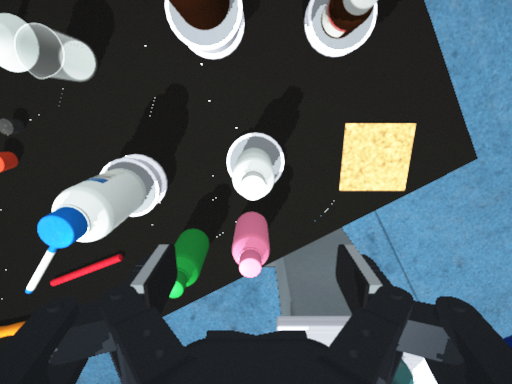

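The wrist view shows the white cap at about (255,187) against a prediction of (253,188), so the position is good. The mat is at (378,157), and pink (250,245) and green (190,262) are nearer the base. I'll descend now.

play_rows(steps=[0.001,0,0.06,0,0.001,0,0.12,0,0.001,0,0.165,0,0.001,0,0.182,0,0.001,0,0.188,0,0.001,0,0.191,0,0.001,0,0.191,0])

```text
time: 3.4
tool_pos: [0.4522, 0.2006, 0.0889]
tcp_rot: [-3.141, -0.0, -0.004]
wrist_force: [-0.4, -0.2, -0.3]
width: 0.999
grip_force: 0.0
```

play_rows(steps=[0,0,0,0,0,0,0,0,0,0,0,0,0,0,0,0,0,0,0,0,0,0,0,0], jaw=255, grip_force=40)

```text
time: 4.15
tool_pos: [0.4515, 0.2007, 0.0881]
tcp_rot: [-3.141, -0.0, -0.002]
wrist_force: [-0.8, 1.3, 6.0]
width: 0.576
grip_force: 40.7
```

play_rows(steps=[0,0,-0.03,0,0,0.01,-0.05,0,0.003,0.06,-0.05,0,0.005,0.12,-0.05,0,0.006,0.165,-0.04,0,0.006,0.1765,-0.02,0,0.006,0.1765,0,0,0.006,0.1765,0.005,0,0.006,0.1765,0.007,0,0.006,0.1765,0.007,0])

```text
time: 5.4
tool_pos: [0.4573, 0.024, 0.0807]
tcp_rot: [-3.142, -0.001, -0.001]
wrist_force: [0.3, 0.0, -1.1]
width: 0.577
grip_force: 41.8
```

play_rows(steps=[0,0,0.0005,0,0,0,0.0005,0,0,0,0.0005,0,0,0,-0.05,0,0,0,-0.11,0,0,-0.03,-0.165,0,-0.002,-0.09,-0.19,0,-0.004,-0.15,-0.195,0,-0.006,-0.176,-0.195,0,-0.006,-0.176,-0.195,0], jaw=0)

```text
time: 6.65
tool_pos: [0.4505, 0.2013, 0.2754]
tcp_rot: [-3.141, -0.006, -0.0]
wrist_force: [0.3, -0.8, -0.7]
width: 1.001
grip_force: 0.0
```

Run:
```python
from workcell import bot
from h import *;import pickle
c=bot.read_camera("wrist");cv2.imwrite("pics/w2.png",c["pixels"]);pickle.dump(c,open("w2.pkl","wb"))
t=bot.read_camera("top");cv2.imwrite("pics/t2.png",t["pixels"]);pickle.dump(t,open("t2.pkl","wb"))
```

```text
(no output)
```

View pics/w2.png

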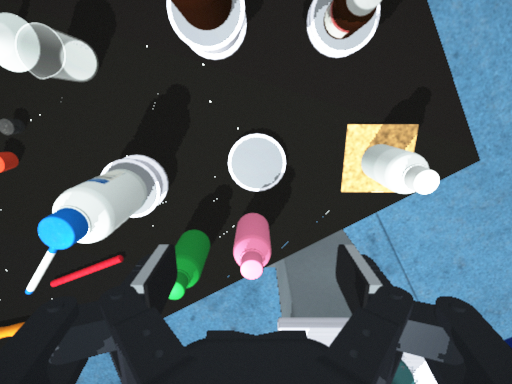

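The white bottle stands upright on the mat and the lowest riser is empty at about (257,162). I'll measure its centre and recheck the reagent axis.

```bash
cat >> h.py <<'E'
def riser(c,p,z,th=110):
    "centre of empty riser: ellipse fitted to bright blob round pixel p"
    g=cv2.cvtColor(c["pixels"],cv2.COLOR_BGR2GRAY);m=cv2.morphologyEx((g>th).astype('uint8'),cv2.MORPH_OPEN,np.ones((3,3)))
    n,l,st,ce=cv2.connectedComponentsWithStats(m);i=l[int(p[1]),int(p[0])]
    cn=max(cv2.findContours((l==i).astype('uint8'),0,1)[0],key=cv2.contourArea);e=cv2.fitEllipse(cn)
    return plane(c,e[0],z),e,st[i]
E
python3 - <<'E'
from h import *;import pickle
c=pickle.load(open("w2.pkl","rb"));t=pickle.load(open("t2.pkl","rb"))
X,e,st=riser(c,(257,162),.009);print(np.round(X,4),np.round(e[0],1),np.round(e[1],1),st)
for cam,n in((c,"w"),(t,"t")):
    hsv=cv2.cvtColor(cam["pixels"],cv2.COLOR_BGR2HSV);m=cv2.inRange(hsv,(95,150,120),(115,255,255))
    k,l,s,ce=cv2.connectedComponentsWithStats(m)
    print(n,[(s[i].tolist(),np.round(ce[i],1).tolist(),np.round(plane(cam,ce[i],.172),3).tolist()) for i in range(1,k) if s[i][4]>60][:8])
print(proj(c,np.array([.4189,.3785,.177])),proj(c,np.array([.6331,.254,.171])))
# reagent-riser visible right rim: column extreme
for y in range(165,200,5): 
    r=cv2.cvtColor(c["pixels"],cv2.COLOR_BGR2GRAY)[y,140:185];print(y,140+np.where(r>110)[0].max(),end=" ; ")
E
```

```text
[0.4541 0.2007 0.009 ] [256.4 162. ] [57.7 58.3] [ 227  133   60   59 2727]
w [([37, 209, 51, 44, 1519], [61.6, 228.7], [0.423, 0.377, 0.172])]
t [([310, 23, 11, 10, 69], [314.4, 27.2], [0.802, 0.113, 0.172]), ([232, 97, 24, 26, 488], [243.6, 109.5], [0.632, 0.255, 0.172]), ([171, 209, 17, 17, 218], [178.9, 217.0], [0.419, 0.379, 0.172]), ([122, 257, 14, 16, 96], [128.9, 264.4], [0.328, 0.474, 0.172])]
[ 57.07261452 235.15298031] [179.26149123 -54.95986899]
165 160 ; 170 163 ; 175 166 ; 180 167 ; 185 167 ; 190 167 ; 195 165 ;
```

play_rows(steps=[-0.01,-0.06,0,0,-0.02,-0.12,0,0,-0.029,-0.165,0,0,-0.0295,-0.177,0,0,-0.0295,-0.177,0.02,0,-0.0295,-0.177,0.08,0,-0.0295,-0.177,0.125,0,-0.0295,-0.177,0.14,0,-0.0295,-0.177,0.146,0,-0.0295,-0.177,0.146,0])

```text
time: 8.0
tool_pos: [0.4224, 0.3768, 0.1306]
tcp_rot: [-3.14, 0.001, -0.003]
wrist_force: [-0.2, 0.4, 0.2]
width: 0.998
grip_force: 0.0
```

play_rows(steps=[0,0,0,0,0,0,0,0,0,0,0,0,0,0,0,0,0,0,0,0,0,0,0,0], jaw=255, grip_force=50)

```text
time: 8.75
tool_pos: [0.4226, 0.3781, 0.1316]
tcp_rot: [-3.139, -0.001, -0.005]
wrist_force: [0.5, 2.1, 7.3]
width: 0.712
grip_force: 53.4
```

play_rows(steps=[0,0,-0.02,0,0,0,-0.045,0,0.01,0.06,-0.045,0,0.02,0.115,-0.045,0,0.03,0.16,-0.035,0,0.0315,0.177,-0.015,0,0.0315,0.177,0.01,0,0.0315,0.177,0.022,0,0.0315,0.177,0.026,0,0.0315,0.177,0.026,0])

```text
time: 10.0
tool_pos: [0.4533, 0.2002, 0.1039]
tcp_rot: [-3.141, -0.002, -0.001]
wrist_force: [-1.1, 0.1, -2.1]
width: 0.715
grip_force: 55.0
```

Run:
```python
from workcell import bot
import cv2,pickle
for n in("scene","wrist"):
    c=bot.read_camera(n);pickle.dump(c,open(n+"3.pkl","wb"))
    cv2.imwrite(f"pics/{n}3.png",cv2.resize(c["pixels"][100:310,130:380],(750,600)) if n=="scene" else c["pixels"])
```

```text
(no output)
```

View pics/scene3.png

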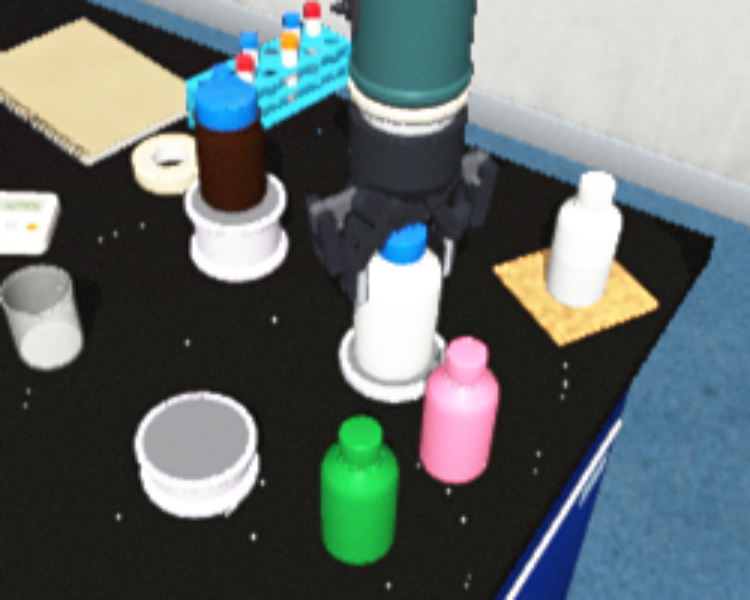

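The reagent bottle stands upright and centred on the lowest riser at crop (393,300). The high riser is empty at crop (197,438). I'll release and head to the amber bottle.

play_rows(steps=[0,0,0.0003,0,0,0,0.0003,0,0,0,0.0003,0,0,0,-0.05,0,0,0,-0.11,0,0,0,-0.165,0,0.05,-0.015,-0.176,0,0.105,-0.03,-0.176,0,0.16,-0.05,-0.176,0,0.18,-0.053,-0.176,0], jaw=0)

```text
time: 11.35
tool_pos: [0.6353, 0.2536, 0.2782]
tcp_rot: [-3.142, -0.0, 0.0]
wrist_force: [0.7, -0.4, -0.7]
width: 1.005
grip_force: 0.0
```

Run:
```python
from workcell import bot
from h import *;import pickle
t=bot.read_camera("top");cv2.imwrite("pics/t4.png",t["pixels"]);s=pickle.load(open("scene3.pkl","rb"))
pickle.dump(t,open("t4.pkl","wb"))
def inlay(c,p,z,tol=14,h=None):
    im=cv2.cvtColor(c["pixels"],cv2.COLOR_BGR2GRAY);m=np.zeros((386,514),'uint8')
    cv2.floodFill(im,m,(int(p[0]),int(p[1])),255,tol,tol,cv2.FLOODFILL_FIXED_RANGE|cv2.FLOODFILL_MASK_ONLY|(255<<8))
    cn=max(cv2.findContours(m[1:-1,1:-1],0,1)[0],key=cv2.contourArea);e=cv2.fitEllipse(cv2.convexHull(cn));return plane(c,e[0],z),e
for c,p in((s,(195.7,253.3)),(t,proj(t,np.array([.421,.372,.04])))):
    X,e=inlay(c,p,.04);print(np.round(X,4),np.round(e,1).tolist() if 0 else e)
w=bot.read_state();print(np.round(w["tool_pos"],4))
```

```text
[0.4198 0.3759 0.04  ] ((194.83921813964844, 253.25021362304688), (27.56692886352539, 34.47279739379883), 79.20108795166016)
[0.4206 0.3749 0.04  ] ((190.9207763671875, 219.92811584472656), (32.62938690185547, 33.020999908447266), 60.991886138916016)
[0.6365 0.2533 0.278 ]
```

The two cameras agree on the high riser at (0.420, 0.3755). Descending on amber.

play_rows(steps=[-0.002,-0.001,0.05,0,-0.002,-0.001,0.1,0,-0.002,-0.001,0.135,0,-0.002,-0.001,0.148,0,-0.002,-0.001,0.1525,0,-0.002,-0.001,0.1525,0])

```text
time: 12.15
tool_pos: [0.6318, 0.2541, 0.1285]
tcp_rot: [-3.141, -0.0, -0.004]
wrist_force: [-1.0, 0.8, 0.7]
width: 0.997
grip_force: 0.0
```

play_rows(steps=[0,0,0,0,0,0,0,0,0,0,0,0,0,0,0,0,0,0,0,0,0,0,0,0], jaw=255, grip_force=50)

```text
time: 12.9
tool_pos: [0.6319, 0.2543, 0.1287]
tcp_rot: [-3.14, -0.001, -0.004]
wrist_force: [0.3, 0.8, 6.7]
width: 0.641
grip_force: 52.8
```

play_rows(steps=[0,0,-0.02,0,0,0,-0.04,0,-0.05,-0.029,-0.045,0,-0.1,-0.058,-0.045,0,-0.15,-0.087,-0.045,0,-0.195,-0.112,-0.04,0,-0.213,-0.121,-0.02,0,-0.213,-0.121,0.01,0,-0.213,-0.121,0.018,0,-0.213,-0.121,0.021,0])

```text
time: 14.15
tool_pos: [0.4179, 0.3745, 0.1067]
tcp_rot: [3.141, -0.0, -0.001]
wrist_force: [-4.8, -2.8, 10.8]
width: 0.647
grip_force: 54.0
```

Run:
```python
from workcell import bot
from h import *;import pickle
for n in("scene","top"):
    c=bot.read_camera(n);pickle.dump(c,open(n+"5.pkl","wb"))
    hsv=cv2.cvtColor(c["pixels"],cv2.COLOR_BGR2HSV);m=cv2.inRange(hsv,(95,150,120),(115,255,255))
    k,l,s,ce=cv2.connectedComponentsWithStats(m);print(n,[(s[i].tolist(),np.round(ce[i],1).tolist()) for i in range(1,k) if s[i][4]>60])
    if n=="scene": cv2.imwrite("pics/scene5.png",cv2.resize(c["pixels"][90:310,130:390],(780,600)))
```

```text
scene [([204, 115, 43, 37, 285], [226.9, 133.4]), ([255, 177, 16, 16, 219], [262.6, 184.4]), ([181, 215, 23, 20, 327], [193.1, 225.6]), ([258, 273, 66, 111, 813], [286.1, 342.5]), ([138, 320, 12, 20, 126], [144.0, 329.4])]
top [([310, 23, 11, 10, 70], [314.4, 27.2]), ([122, 260, 12, 13, 73], [127.7, 266.0])]
```

View pics/scene5.png

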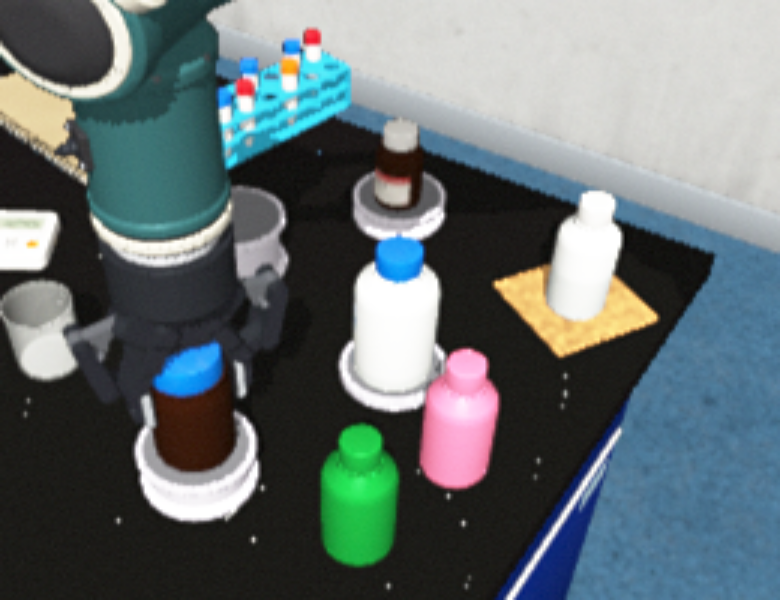

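The amber bottle is down on the high riser (contact about 11 N) and upright. Releasing and heading to the vial.

play_rows(steps=[0,0,0,0,0,0,0,0,0,0,0,0,0,0,-0.05,0,0,0,-0.11,0,0,0,-0.165,0,0.035,0.045,-0.172,0,0.07,0.09,-0.172,0,0.1,0.13,-0.172,0,0.13,0.17,-0.172,0], jaw=0)

```text
time: 15.5
tool_pos: [0.5487, 0.2033, 0.2781]
tcp_rot: [-3.141, -0.0, -0.001]
wrist_force: [-0.1, 0.7, 0.7]
width: 1.002
grip_force: 0.0
```

play_rows(steps=[0.035,0.045,0,0,0.07,0.09,0,0,0.081,0.103,0,0,0.081,0.103,0,0])

```text
time: 16.0
tool_pos: [0.6291, 0.101, 0.2774]
tcp_rot: [-3.141, 0.003, 0.001]
wrist_force: [-0.2, 0.5, 0.2]
width: 0.999
grip_force: 0.0
```

```bash
cat >> h.py <<'E'
def inlay(c,p,z,tol=14):
    im=cv2.cvtColor(c["pixels"],cv2.COLOR_BGR2GRAY);m=np.zeros((386,514),'uint8')
    cv2.floodFill(im,m,(int(p[0]),int(p[1])),255,tol,tol,cv2.FLOODFILL_FIXED_RANGE|cv2.FLOODFILL_MASK_ONLY|(255<<8))
    cn=max(cv2.findContours(m[1:-1,1:-1],0,1)[0],key=cv2.contourArea);e=cv2.fitEllipse(cv2.convexHull(cn));return plane(c,e[0],z),e
E
python3 - <<'E'
from workcell import bot
from h import *;import pickle
print(np.round(bot.read_state()["tool_pos"],4))
for n in("scene","top","wrist"):
    c=bot.read_camera(n);pickle.dump(c,open(n+"6.pkl","wb"))
    hsv=cv2.cvtColor(c["pixels"],cv2.COLOR_BGR2HSV);m=cv2.inRange(hsv,(95,150,120),(115,255,255))
    k,l,s,ce=cv2.connectedComponentsWithStats(m);print(n,[(s[i].tolist(),np.round(ce[i],1).tolist(),np.round(plane(c,ce[i],.145),4).tolist()) for i in range(1,k) if s[i][4]>60])
    try:
        X,e=inlay(c,proj(c,np.array([.633,.255,.062])),.062);print(np.round(X,4),e)
    except Exception as x: print(x)
    print("vial cap pred",proj(c,np.array([.629,.1015,.113])))
cv2.imwrite("pics/w6.png",c["pixels"])
E
```

```text
[0.6291 0.101  0.2774]
scene [([192, 112, 55, 40, 352], [219.0, 133.1], [0.6497, 0.214, 0.145]), ([192, 120, 17, 11, 75], [202.2, 125.8], [0.6955, 0.239, 0.145]), ([255, 177, 16, 16, 218], [262.6, 184.3], [0.4453, 0.2056, 0.145]), ([177, 209, 26, 26, 568], [189.9, 221.5], [0.4171, 0.3777, 0.145]), ([258, 274, 68, 110, 926], [287.6, 340.7], [0.1384, 0.332, 0.145]), ([138, 319, 12, 21, 126], [144.0, 329.3], [0.2496, 0.5141, 0.145])]
[0.6291 0.257  0.062 ] ((207.91429138183594, 169.0298614501953), (17.840614318847656, 28.28493309020996), 86.63258361816406)
vial cap pred [263.30148261 136.16422235]
top [([171, 205, 26, 24, 486], [183.3, 216.3], [0.4219, 0.3752, 0.145]), ([122, 257, 14, 16, 96], [128.9, 264.4], [0.3274, 0.4808, 0.145])]
[0.6294 0.2564 0.062 ] ((244.76942443847656, 124.52783966064453), (31.999353408813477, 33.11845779418945), 88.426513671875)
vial cap pred [317.76536422 118.77359893]
wrist [([149, 0, 40, 39, 749], [163.7, 18.2], [0.775, 0.1781, 0.145]), ([190, 0, 19, 23, 265], [199.2, 8.1], [0.7821, 0.1487, 0.145]), ([256, 0, 14, 7, 69], [262.2, 2.4], [0.7861, 0.0978, 0.145]), ([281, 0, 23, 21, 116], [294.9, 6.0], [0.7836, 0.0713, 0.145]), ([207, 8, 15, 16, 170], [213.8, 15.2], [0.7771, 0.137, 0.145]), ([158, 45, 22, 13, 78], [168.9, 52.0], [0.7502, 0.1762, 0.145]), ([164, 314, 25, 30, 429], [177.6, 325.8], [0.4655, 0.1931, 0.145])]
[0.6328 0.2553 0.062 ] ((134.91587829589844, 168.33384704589844), (53.141517639160156, 60.87516403198242), 128.89566040039062)
vial cap pred [257.14440346 181.59154402]
```

View pics/w6.png

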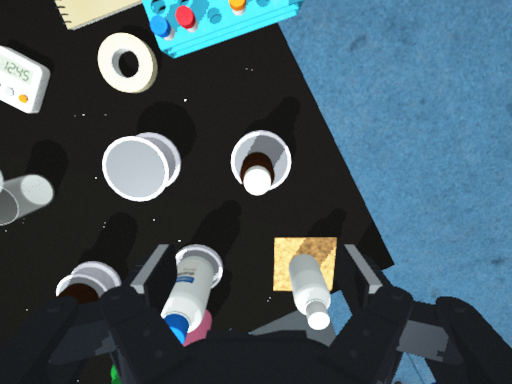

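The vial cap at (257,181) matches its prediction (257,182). The highest riser measures (0.630, 0.256), and amber sits within about 1 mm of its riser centre. Grasping the vial.

play_rows(steps=[0,0,0.06,0,0,0,0.12,0,0,0,0.17,0,0,0,0.19,0,0,0,0.199,0,0,0,0.199,0])

```text
time: 16.9
tool_pos: [0.6299, 0.1023, 0.0802]
tcp_rot: [-3.141, -0.001, -0.003]
wrist_force: [0.2, 0.1, 0.6]
width: 0.998
grip_force: 0.0
```

play_rows(steps=[0,0,0,0,0,0,0,0,0,0,0,0,0,0,0,0,0,0,0,0,0,0,0,0], jaw=255, grip_force=40)

```text
time: 17.65
tool_pos: [0.63, 0.1018, 0.0804]
tcp_rot: [-3.141, -0.0, -0.004]
wrist_force: [-0.4, -0.3, 5.8]
width: 0.481
grip_force: 40.6
```

play_rows(steps=[0,0,-0.04,0,0,0,-0.08,0,0,-0.05,-0.085,0,0,-0.1,-0.085,0,0.001,-0.145,-0.08,0,0.001,-0.1545,-0.06,0,0.001,-0.1545,-0.043,0,0.001,-0.1545,-0.039,0,0.001,-0.1545,-0.037,0,0.001,-0.1545,-0.037,0])

```text
time: 18.9
tool_pos: [0.629, 0.255, 0.1165]
tcp_rot: [-3.141, 0.003, 0.004]
wrist_force: [-3.7, 1.8, 8.3]
width: 0.48
grip_force: 41.3
```

Run:
```python
from workcell import bot
from h import *;import pickle
s=bot.read_state();print(np.round(s["tool_pos"],4),np.round(s["wrist_force"],1))
c=bot.read_camera("scene");t=bot.read_camera("top")
cv2.imwrite("pics/s7.png",cv2.resize(c["pixels"][90:310,130:390],(780,600)))
for k in(c,t):
    for R in(np.array([.632,.0975,.026]),):
        X,e=inlay(k,proj(k,R),.026);print(np.round(X,4),e)
```

```text
[0.629  0.255  0.1165] [-3.7  1.8  8.3]
[0.6336 0.0965 0.026 ] ((262.7264404296875, 160.75180053710938), (16.954355239868164, 25.459224700927734), 90.85675048828125)
[0.6338 0.0925 0.026 ] ((317.293701171875, 126.5958251953125), (13.318941116333008, 33.55009460449219), 154.8292236328125)
```

View pics/s7.png

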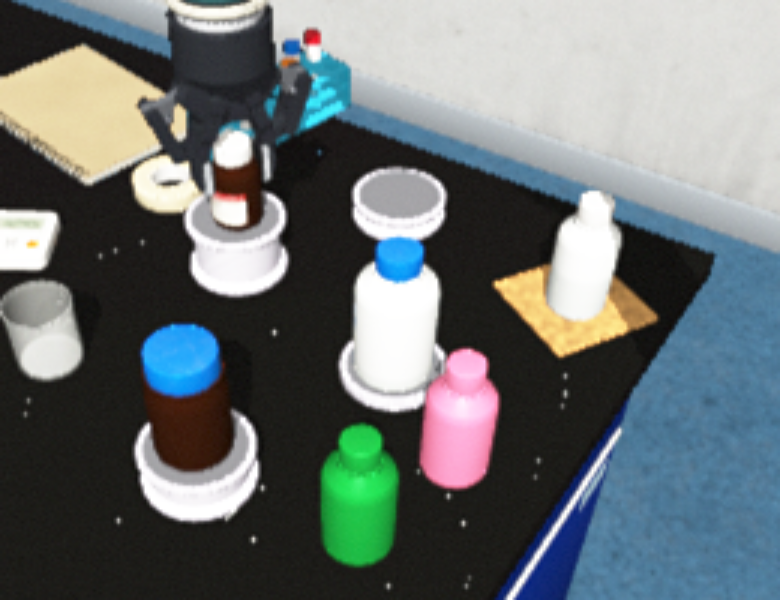

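The vial is seated on the highest riser and upright; amber and reagent are standing. I'll release and go to the white bottle on the mat.

play_rows(steps=[0,0,0,0,0,0,0,0,0,0,0,0,0,0,-0.05,0,0,0,-0.11,0,0,0,-0.155,0,-0.035,0.045,-0.162,0,-0.07,0.09,-0.162,0,-0.105,0.14,-0.162,0,-0.14,0.187,-0.162,0], jaw=0)

```text
time: 20.25
tool_pos: [0.4885, 0.0677, 0.2776]
tcp_rot: [3.141, 0.001, 0.0]
wrist_force: [0.4, -0.9, -0.7]
width: 0.999
grip_force: 0.0
```

play_rows(steps=[-0.033,0.045,0,0,-0.033,0.045,0,0,-0.033,0.045,0,0])

```text
time: 20.62
tool_pos: [0.4573, 0.0243, 0.2781]
tcp_rot: [-3.141, 0.001, -0.002]
wrist_force: [0.1, 1.4, -0.2]
width: 1.003
grip_force: 0.0
```

Run:
```python
from workcell import bot
from h import *
s=bot.read_state();print(np.round(s["tool_pos"],4))
c=bot.read_camera("scene");t=bot.read_camera("top");w=bot.read_camera("wrist")
for k in(c,t):
    X,e=inlay(k,proj(k,np.array([.632,.0975,.026])),.026);print(np.round(X,4),e)
cv2.imwrite("pics/w8.png",w["pixels"]);cv2.imwrite("pics/t8.png",t["pixels"]);print(proj(w,np.array([.457,.024,.127])))
# white cap centroid in wrist image
g=cv2.cvtColor(w["pixels"],cv2.COLOR_BGR2GRAY);m=(g>200).astype('uint8');n,l,st,ce=cv2.connectedComponentsWithStats(m)
print([st[i].tolist() for i in range(1,n) if st[i][4]>150 and 180<ce[i][0]<330])
```

```text
[0.4573 0.0243 0.2781]
[0.6335 0.0964 0.026 ] ((262.79229736328125, 160.76101684570312), (16.986738204956055, 25.271650314331055), 90.6551742553711)
[0.6332 0.0968 0.026 ] ((315.42724609375, 126.86739349365234), (30.742704391479492, 31.679153442382812), 114.81193542480469)
[256.8639246  186.55672683]
[[162, 0, 71, 64, 3777], [222, 129, 70, 71, 3961], [183, 321, 162, 26, 1867]]
```

View pics/w8.png

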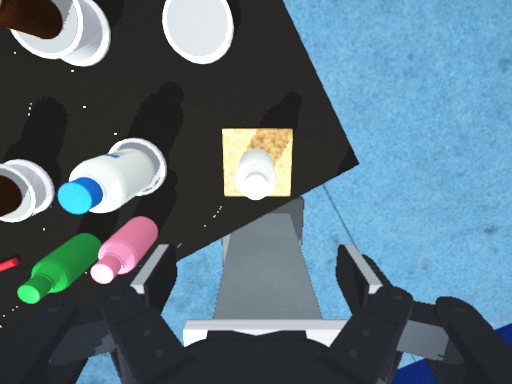

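The white cap at (257,187) is right on prediction, and the low riser is at (0.6333, 0.0966). Grasping.

play_rows(steps=[0,0,0.06,0,0,0,0.12,0,0,0,0.17,0,0,0,0.19,0,0,0,0.197,0,0,0,0.197,0,0,0,0.197,0])

```text
time: 21.65
tool_pos: [0.4584, 0.0244, 0.0821]
tcp_rot: [-3.142, -0.001, -0.004]
wrist_force: [-0.7, 0.0, 0.7]
width: 0.997
grip_force: 0.0
```

play_rows(steps=[0,0,0,0,0,0,0,0,0,0,0,0,0,0,0,0,0,0,0,0,0,0,0,0], jaw=255, grip_force=40)

```text
time: 22.4
tool_pos: [0.4576, 0.0243, 0.0817]
tcp_rot: [-3.141, 0.0, -0.002]
wrist_force: [-1.1, 1.4, 5.7]
width: 0.575
grip_force: 40.7
```

play_rows(steps=[0,0,-0.04,0,0,0,-0.07,0,0.05,-0.02,-0.07,0,0.1,-0.04,-0.07,0,0.15,-0.06,-0.07,0,0.176,-0.0723,-0.06,0,0.176,-0.0723,-0.035,0,0.176,-0.0723,-0.026,0,0.176,-0.0723,-0.023,0,0.176,-0.0723,-0.022,0])

```text
time: 23.65
tool_pos: [0.6324, 0.0965, 0.1035]
tcp_rot: [-3.141, 0.0, 0.001]
wrist_force: [-3.2, 0.9, 4.0]
width: 0.58
grip_force: 41.5
```

play_rows(steps=[0,0,0,0,0,0,0,0])

```text
time: 23.9
tool_pos: [0.6329, 0.0964, 0.1035]
tcp_rot: [3.142, 0.0, 0.001]
wrist_force: [-2.0, 0.4, 3.3]
width: 0.578
grip_force: 41.4
```

Seated with light contact. I'll release, rise and swing away to the right for a clear check.

play_rows(steps=[0,0,0,0,0,0,0,0,0,0,0,0,0,0,-0.05,0,0,0,-0.11,0,0,0,-0.165,0,-0.03,0.05,-0.175,0,-0.06,0.1,-0.175,0,-0.1,0.15,-0.175,0,-0.13,0.2,-0.175,0], jaw=0)

```text
time: 25.15
tool_pos: [0.5015, -0.1047, 0.2779]
tcp_rot: [3.141, 0.002, 0.001]
wrist_force: [1.0, -0.6, 0.3]
width: 1.0
grip_force: 0.0
```

play_rows(steps=[0,0.06,0,0,0,0.12,0,0,0,0.18,0,0,0,0.2,0,0,0,0.2,0,0])

```text
time: 25.78
tool_pos: [0.5027, -0.3044, 0.2774]
tcp_rot: [-3.141, 0.003, 0.001]
wrist_force: [0.3, 0.7, 0.3]
width: 1.0
grip_force: 0.0
```

Run:
```python
from workcell import bot
from h import *
c=bot.read_camera("scene");t=bot.read_camera("top")
a=cv2.resize(t["pixels"][90:250,150:350],(500,400),interpolation=2);b=cv2.resize(c["pixels"][110:290,170:310],(300,386),interpolation=2)
o=np.zeros((400,800,3),'uint8');o[:,:500]=a;o[:386,500:]=b;cv2.imwrite("pics/end.png",o)
for n,x,y in(("reagent",.4535,.2008),("white",.6333,.0966),("amber",.420,.3755),("vial",.630,.2563)):
    print(n,"predicted cap px if centred: top",np.round((proj(t,np.array([x,y,.149]))-[150,90])*2.5,0),"scene",np.round((proj(c,np.array([x,y,.149]))-[170,110])*2.143+[500,0],0))
```

```text
reagent predicted cap px if centred: top [303. 276.] scene [699. 150.]
white predicted cap px if centred: top [430.  55.] scene [703.  28.]
amber predicted cap px if centred: top [ 82. 318.] scene [543. 233.]
vial predicted cap px if centred: top [234.  59.] scene [577.  66.]
```

View pics/end.png

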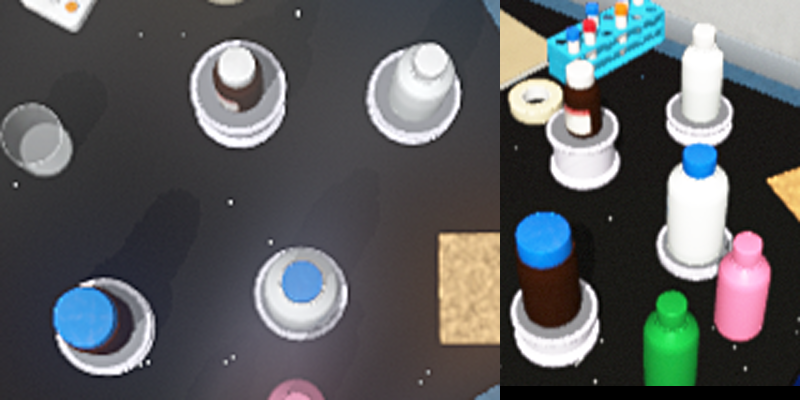

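Numeric check of the reagent cap, the only one a few pixels off.

Run:
```python
from workcell import bot
from h import *
c=bot.read_camera("scene");t=bot.read_camera("top")
def blobs(k):
    m=cv2.inRange(cv2.cvtColor(k["pixels"],cv2.COLOR_BGR2HSV),(95,150,120),(115,255,255));return cv2.connectedComponentsWithStats(m)
def near(k,p):
    n,l,s,ce=blobs(k);i=min((i for i in range(1,n) if s[i][4]>60),key=lambda i:np.linalg.norm(ce[i]-p));return ce[i],s[i].tolist()
for n,r in(("reagent",(.4535,.2008)),("amber",(.42,.3755))):
    P=np.array([*r,.14]);a,sa=near(t,proj(t,P));b,sb=near(c,proj(c,P));X,e=tri(t,a,c,b);print(n,np.round(X,4),round(e,4),sa,sb,"riser",r)
X,e=riser(t,proj(t,np.array([.4535,.2008,.012])),.01)[:2];print("lowest riser outline top",np.round(X,4),np.round(e[1],1))
```

```text
reagent [0.3776 0.3111 0.2693] 0.1139 [171, 205, 26, 24, 483] [255, 177, 16, 17, 221] riser (0.4535, 0.2008)
amber [0.4223 0.3762 0.1388] 0.0001 [171, 205, 26, 24, 483] [177, 209, 26, 26, 566] riser (0.42, 0.3755)
lowest riser outline top [0.4516 0.2008 0.01  ] [36.6 36.8]
```

```bash
python3 -c "
from workcell import bot
print(bot.finish_job())"
```

```text
the job is handed in; nothing more can be done
None
```

All four bottles stand upright on their correct risers, each within about 4 mm of centre by my camera checks; the beaker and the look-alikes were left alone, and the job was handed in after about 26 s of the 120 s limit (no verdict was returned).

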